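# Sort handed-in property by kind at the station counter

## Task

Sort the four loose handed-in items on the counter (a phone, a padlock and two torches) into the property trays: each goes into the tray that already holds one of its kind, laid flat on the tray's floor and roughly parallel to the one that is there. Set each one down gently rather than dropping it, and leave the items already in the trays where they lie.

Things in the scene. Friction and masses are not known exactly. Their poses are not given: they have to be found in the camera images.
- phone_c (a point): compact smartphone in a black case, lying flat, screen up: 124 mm long (x), 60 mm wide (y), 11 mm thick (z), 150 g. Point: its centre, 5.5 mm above what it lies on.
- padlock_c (a point): brass padlock, locked, lying flat: body 38 mm long (x), 42 wide (y), 20 thick (z); steel shackle 35 mm wide reaching 53 mm from the body's centre in +x; its length is along x; 180 g. Point: the body's centre, 10 mm above what it lies on.
- torch_a_c (a point): black metal pocket torch, lying: 115 mm long (x), round barrel 24 mm across at the middle; six-sided head (+x) and tail collar, 28 mm across flats, keep it from rolling; 120 g. Point: its centre, 14 mm above what it lies on. One of two alike.
- torch_b_c (a point): black metal pocket torch, lying: 115 mm long (x), round barrel 24 mm across at the middle; six-sided head (+x) and tail collar, 28 mm across flats, keep it from rolling; 120 g. Point: its centre, 14 mm above what it lies on. The other of the two.
- phone_tray: light grey open plastic tray, one of three alike, fixed, known by the phone already in it. Outside 248 (x) x 158 (y) x 30 mm high; inside 240 x 150; walls and floor 4 mm; lip 6 mm out at the rim. Origin: centre of its underside, z up. The phone there lies across it (length along tray y), 75 mm from the centre towards +x; the rest is empty.
- padlock_tray: light grey open plastic tray, one of three alike, fixed, known by the padlock already in it. Outside 248 (x) x 158 (y) x 30 mm high; inside 240 x 150; walls and floor 4 mm; lip 6 mm out at the rim. Origin: centre of its underside, z up. The padlock there lies across it (length along tray y), 75 mm from the centre towards +x; the rest is empty.
- torch_tray: light grey open plastic tray, one of three alike, fixed, known by the torch already in it. Outside 248 (x) x 158 (y) x 30 mm high; inside 240 x 150; walls and floor 4 mm; lip 6 mm out at the rim. Origin: centre of its underside, z up. The torch there lies across it (length along tray y), 75 mm from the centre towards +x; the rest is empty.
- phone_sorted_c (a point): compact smartphone in a black case, lying flat, screen up: 124 mm long (x), 60 mm wide (y), 11 mm thick (z), 150 g. Point: its centre, 5.5 mm above what it lies on. Already in the phone tray: leave it where it is.
- padlock_sorted_c (a point): brass padlock, locked, lying flat: body 38 mm long (x), 42 wide (y), 20 thick (z); steel shackle 35 mm wide reaching 53 mm from the body's centre in +x; its length is along x; 180 g. Point: the body's centre, 10 mm above what it lies on. Already in the padlock tray: leave it where it is.
- torch_sorted_c (a point): black metal pocket torch, lying: 115 mm long (x), round barrel 24 mm across at the middle; six-sided head (+x) and tail collar, 28 mm across flats, keep it from rolling; 120 g. Point: its centre, 14 mm above what it lies on. Already in the torch tray: leave it where it is.
Not all that is in view belongs to the job. Leave any pink or turquoise look-alike of the part that bears torch_a_c alone. Leave any green look-alike of the part that bears padlock_c alone.

How it is judged:
By the outcome, as a careful person would: the job done as asked, in the order asked, and still so for the second after the job is handed in, with the robot touching nothing.
It also fails if it takes over 106 s, if anything falls off the work surface, if the arm or the gripper's body presses on something with over 40 N, if the wrist force passes 120 N, or if a joint passes its speed limit or range.

## Robot

A 6-joint arm with a two-finger parallel gripper is mounted at the origin on the work surface. World frame = base frame: x ahead of the robot, y to its left, z up, the work surface at z = 0. Lengths are in m, angles in rad, forces in N, time in s.
With the tool pointing down it reaches from about 0.375 to 0.9 m from the base axis. Payload 3.1 kg.
Tool frame: the origin (TCP) lies on the centre line of the jaws, within the pads' length; the fingertips stand robot.nose_length ahead of it and the grasp point (between the pads) lies 6 mm ahead of it (robot.nose_length is the distance from the TCP to the fingertips, in m); z points along the fingers, y is the line along which they close (so a half turn about z gives the same grasp; the last joint's range is limited). The gripper opens to 87 mm and grips with 3 to 60 N. Pads are 19 mm wide; open, the fingers measure 117 mm over their backs; the gripper's body (75 mm by 190 mm) begins 51 mm behind the grasp point.
Start: joints at [1.165, 0.527, 1.433, -0, 1.181, -0.178], TCP at [0.141, 0.609, 0.248] pointing down, gripper open.
Joint ranges: [-3.08, 3.08], [-0.75, 2.2], [0.22, 2.44], [-1.43, 4.57], [0, 2.65], [-2.85, 2.85]. Speed limits (rad/s): [2.79, 2.79, 3.14, 3.14, 3.14, 3.14].

## Interface

Orientations are given as a unit quaternion [x, y, z, w].
In Python, from rig import robot gives the robot as it stands.
- The arm moves only by the shell command python3 -m crank 'ROWS' [FORCE]. ROWS is JSON, one flat list of numbers, 7 for each row, row after row: the shift along the tool's x, y, z in mm, then the turn, a rotation vector about the tool's x, y, z in degrees, then the closure in counts, from 0 (fully open) to 255 (shut). In form: [x, y, z, ax, ay, az, fingers, x, y, z, ax, ay, az, fingers, ...]. A call has exactly 5 rows; each row is the pose to reach, as a shift and turn from the pose commanded when the call began, along the tool's axes at that moment; what a row does not reach only later rows make up. A row lasts 1/12 s, in which the tool goes at most 41.7 mm and 7.16 degrees, less where a joint would pass 70% of its speed; a pose out of reach is approached as far as the arm can. A call with a gripper value outside its range is refused whole. The fingers move at their own pace and stop on an object; FORCE is the grip in N (left out, the last holds). Time passes only in rows, so rows that repeat a pose let the fingers close, or fill a call up. It gives the time, the measured TCP pose, the force, the opening and the grip force at its end, in the units of the state.
- robot.get_obs(): the state, without advancing time (a new reading comes with each control period).
- robot.camera(name): name is "scene" or "side" or "wrist"; returns a dict with "pixels" (420x560x3 uint8, red, green, blue), "intrinsics" (3x3 intrinsics, pixels), "extrinsics" (4x4, takes a point from camera to world coordinates); the wrist camera has in their place "mount" (4x4, takes a point from camera to tool coordinates, whose origin is the TCP and whose axes are the flange's). Camera axes: x right, y down, z forward; pixel columns grow to the right and rows downward; lengths in m; the calibration is good to about 2 mm. The wrist camera is an equidistant fisheye: a pixel r from the principal point sees the ray r / f radians off the axis. A picture is of the moment at which its call begins: read the wrist's pose just before it. There is no depth.
- robot.hand_in(): hands the job in; it is judged then, once.
The state is a dict: "time": time; "q": joint angles; "joint_velocities": joint speeds; "joint_torque": joint torques, N m; "position": TCP position; "tool_rot": TCP orientation; "ft_force": force on the tool from outside, world axes, zero at the start; "moment": the same for the moment, N m; "grip_width": finger opening in m; "grip_force": force on a finger pad.
Only numpy, scipy, OpenCV 4.12 (cv2) and the standard library are available. Lean on these libraries where they do the work, as an engineer would, in place of code of your own. Each camera call takes 0.05 s, during which the arm holds its last target. There are 200 camera calls.

## Working session

There is one attempt and no reset: what is moved stays moved. The work goes in short steps, Python scripts to look and compute and a shell command to move; the robot and the scene stay as the last step left them, time stands still between calls to the robot, and variables do not carry over. Pictures are saved under pics/ and viewed, at most 14 in all, crops included, and the job is handed in when it is done.

```bash
mkdir -p pics; ls; python3 - <<'E'
from rig import robot
import cv2,numpy as np
np.set_printoptions(precision=4,suppress=True)
o=robot.get_obs();print(o,robot.nose_length)
for n in("scene","side"):
    c=robot.camera(n);cv2.imwrite(f"pics/{n}0.png",cv2.resize(c["pixels"][:,:,::-1],(800,600),interpolation=cv2.INTER_CUBIC));print(n,c["intrinsics"],c["extrinsics"])
    np.savez(f"{n}.npz",**c)
c=robot.camera("wrist");print(c["intrinsics"],c["mount"]);np.savez("wrist.npz",**c)
E
```

```text
pics
{'time': 0.0, 'q': array([ 1.1645,  0.5285,  1.4339, -0.    ,  1.1814, -0.1785]), 'joint_velocities': array([-0.0002, -0.0006, -0.0002, -0.0019,  0.0004,  0.0003]), 'joint_torque': array([  0.001 , -44.0049, -17.6588,   0.0633,   0.0582,  -0.0002]), 'position': array([0.1408, 0.6082, 0.2466]), 'tool_rot': array([ 0.1137,  0.9935, -0.001 , -0.0003]), 'ft_force': array([-0.326 ,  0.7471,  0.329 ]), 'moment': array([-0.0038, -0.0288, -0.0544]), 'grip_force': 0.0, 'grip_width': 0.08709411499632162} 0.025
scene [[400.5754   0.     279.2178]
 [  0.     400.5754 214.372 ]
 [  0.       0.       1.    ]] [[-0.6615  0.567  -0.4909  1.0436]
 [ 0.7498  0.486  -0.449   0.5106]
 [-0.016  -0.6651 -0.7466  0.8624]
 [ 0.      0.      0.      1.    ]]
side [[493.5271   0.     277.7945]
 [  0.     493.5271 212.7074]
 [  0.       0.       1.    ]] [[ 0.8713 -0.3737  0.3181  0.1155]
 [-0.4906 -0.6808  0.5439 -0.6648]
 [ 0.0133 -0.6299 -0.7765  0.9991]
 [ 0.      0.      0.      1.    ]]
[[325.1923   0.     277.4519]
 [  0.     325.1923 205.1571]
 [  0.       0.       1.    ]] [[ 0.0009 -0.9549 -0.2968  0.0816]
 [ 1.      0.0004  0.0015 -0.0001]
 [-0.0013 -0.2968  0.9549 -0.1379]
 [ 0.      0.      0.      1.    ]]
```

View pics/scene0.png

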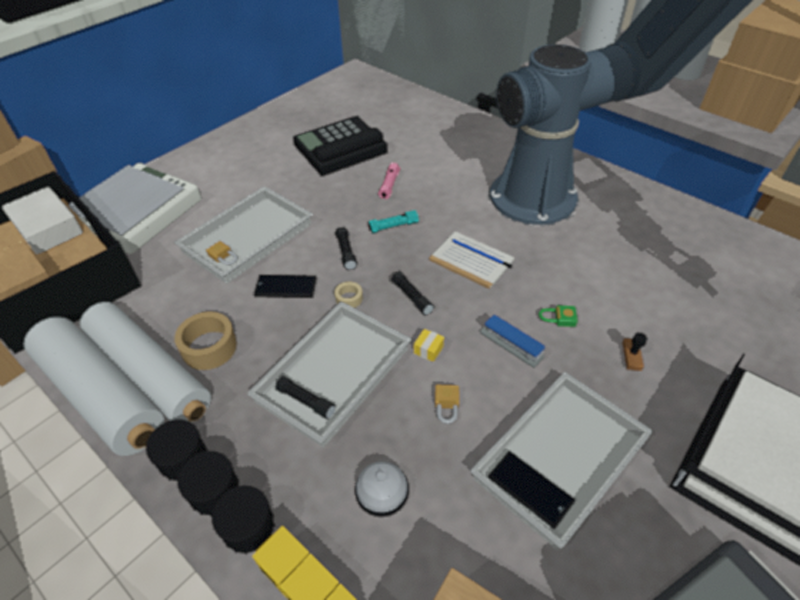

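View pics/side0.png

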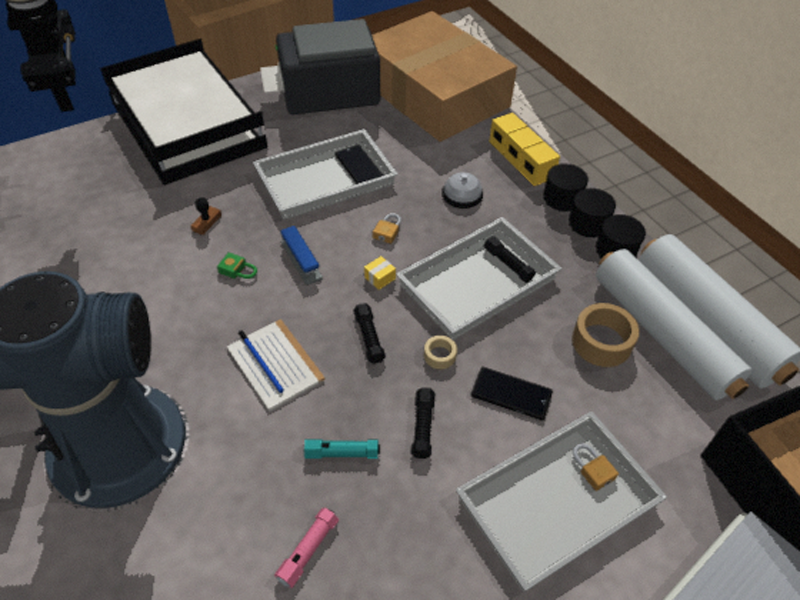

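Scene view (800×600):
- Loose torches: black at (346,248) and (412,292). The turquoise one at (394,221) and the pink one at (389,180) are decoys.
- Padlock: brass at (447,400). The green one at (563,315) is a decoy.
- Phone: black at (285,286).
- Trays: padlock (245,232), torch (332,372), phone (562,455).

I'll confirm these in enlarged crops.

```bash
cat > h.py <<'E'
import numpy as np,cv2
np.set_printoptions(precision=4,suppress=True)
def w(cam,u,v,z):
    c=np.load(cam+".npz");K=c["intrinsics"];T=c["extrinsics"]
    d=T[:3,:3]@np.linalg.solve(K,[u,v,1]);p=T[:3,3]
    return (p+d*(z-p[2])/d[2])[:2]
def crop(cam,x0,y0,x1,y1,s,name):
    im=np.load(cam+".npz")["pixels"][y0:y1,x0:x1,::-1]
    im=cv2.resize(im,None,fx=s,fy=s,interpolation=cv2.INTER_CUBIC)
    for x in range((x0//20+1)*20,x1,20):
        cv2.line(im,((x-x0)*s,0),((x-x0)*s,6),(0,0,255),1);cv2.putText(im,str(x),((x-x0)*s-10,18),0,.4,(0,0,255),1)
    for y in range((y0//20+1)*20,y1,20):
        cv2.line(im,(0,(y-y0)*s),(6,(y-y0)*s),(0,0,255),1);cv2.putText(im,str(y),(8,(y-y0)*s+4),0,.4,(0,0,255),1)
    cv2.imwrite("pics/"+name,im)
E
python3 -c "
from h import *
crop('side',240,145,400,295,4,'sc.png');crop('side',240,190,400,330,4,'sc2.png');crop('scene',170,155,330,300,4,'scc.png')"
```

```text
(no output)
```

View pics/scc.png

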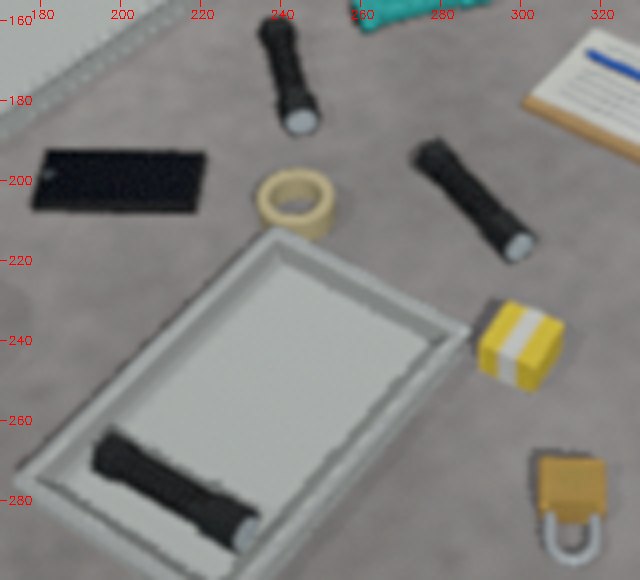

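View pics/sc2.png

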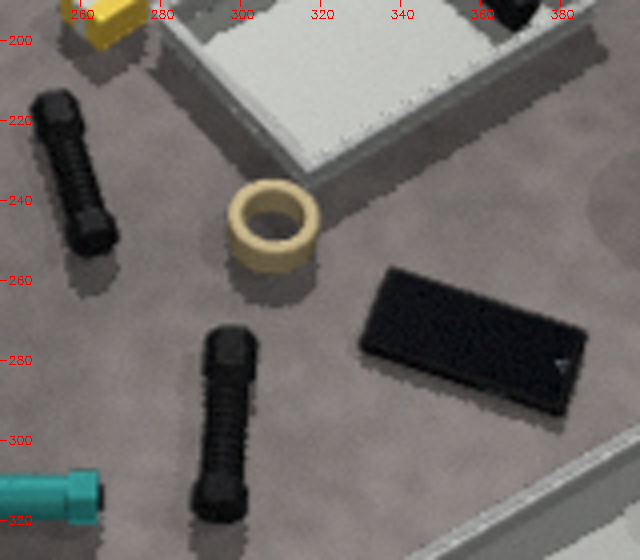

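Scene crop: the black torches, brass padlock and phone are confirmed. The torch lenses (heads) are at crop (301,121) and (519,246). The side crop shows the same torches and phone. Next I'll compute positions from both cameras.

```bash
cat > m.py <<'E'
from h import *
S=lambda p,z:np.array([w('scene',170+a/4,155+b/4,z) for a,b in p])
D=lambda p,z:np.array([w('side',240+a/4,190+b/4,z) for a,b in p])
def seg(n,P):
    d=P[0]-P[1];print(n,P.mean(0),'ang head',np.degrees(np.arctan2(d[1],d[0])),'len',np.linalg.norm(d))
def rect(n,P):
    e=[np.linalg.norm(P[i]-P[(i+1)%4]) for i in range(4)];d=P[1]-P[0]+P[2]-P[3]
    print(n,P.mean(0),'ang01',np.degrees(np.arctan2(d[1],d[0])),np.array(e))
seg('A scene',S([(301,121),(272,22)],.014));seg('A side',D([(219,510),(231,335)],.018))
seg('B scene',S([(519,246),(428,148)],.014));seg('B side',D([(96,247),(55,95)],.018))
rect('phone scene',S([(47,150),(206,153),(196,212),(32,209)],.011));rect('phone side',D([(392,268),(587,332),(565,412),(361,345)],.009))
rect('padl scene',S([(538,457),(605,460),(605,523),(540,515)],.02));print('tip',S([(572,562)],.01))
f=lambda c,p,z:np.array([w(c,a*.7,b*.7,z) for a,b in p])
rect('padl side',f('side',[(378,222),(399,228),(393,243),(373,237)],.02)); print('tip',f('side',[(394,213)],.01))
for n,s,d in (('phone',[(566,375),(650,434),(560,541),(473,470)],[(254,166),(366,133),(396,178),(283,216)]),
 ('torch',[(343,305),(410,347),(322,438),(251,390)],[(399,275),(502,221),(559,270),(454,333)]),
 ('padl',[(265,189),(313,215),(229,275),(178,241)],[(459,490),(592,416),(663,496),(526,584)])):
    rect(n+' tray scene',f('scene',s,.03));rect(n+' tray side',f('side',d,.03))
print('others: tape',f('scene',[(348,293)],.01),'yellow',f('scene',[(429,345)],.02),'bell',f('scene',[(382,487)],.02))
seg('sorted torch',S([(248,534),(112,452)],.018))
seg('sorted padlock scene(shackle->body)',f('scene',[(236,260),(219,251)],.02)); print(f('scene',[(530,488)],.015),f('side',[(358,164)],.015))
E
python3 m.py
```

```text
A scene [ 0.4308 -0.2057] ang head 56.01285047835745 len 0.11884268833509551
A side [ 0.4368 -0.2059] ang head -124.18812090097703 len 0.11233509303228968
B scene [ 0.4385 -0.0071] ang head 74.67408429474912 len 0.11768814731974651
B side [ 0.4455 -0.009 ] ang head -105.83387765663232 len 0.12050071884606017
phone scene [ 0.5937 -0.2162] ang01 129.08272315853003 [0.1204 0.06   0.12   0.0604]
phone side [ 0.5962 -0.2262] ang01 -50.69732134931618 [0.1202 0.0575 0.1221 0.0588]
padl scene [0.5908 0.2044] ang01 125.27630921441668 [0.0418 0.0456 0.0396 0.0422]
tip [[0.6265 0.2331]]
padl side [0.5856 0.1875] ang01 -50.97194706359688 [0.0444 0.0425 0.0418 0.0424]
tip [[0.6315 0.2364]]
phone tray scene [0.5562 0.41  ] ang01 86.63221206989452 [0.1618 0.2435 0.1574 0.2501]
phone tray side [0.5561 0.3932] ang01 -2.411676595786147 [0.2583 0.1622 0.2501 0.1672]
torch tray scene [0.6808 0.0162] ang01 94.17537542573866 [0.1669 0.2342 0.1614 0.2445]
torch tray side [0.6818 0.0048] ang01 6.332123552780419 [0.2481 0.1583 0.2498 0.1616]
padl tray scene [ 0.5412 -0.4007] ang01 92.78107439044311 [0.1602 0.245  0.1708 0.2447]
padl tray side [ 0.5484 -0.4111] ang01 0.7885244818511714 [0.25   0.155  0.2487 0.1568]
others: tape [[ 0.5235 -0.1049]] yellow [[0.5255 0.1102]] bell [[0.786  0.2308]]
sorted torch [0.7512 0.0211] ang head 97.7683249843943 len 0.10930387846083137
sorted padlock scene(shackle->body) [ 0.6203 -0.3737] ang head 97.2128452310054 len 0.051478274511809814
[[0.636  0.4023]] [[0.6348 0.4003]]
```

```bash
cat > plan.py <<'E'
import sys
from h import *
from rig import robot
from scipy.spatial.transform import Rotation as Ro
def tgt(psi):  # tool down, tool x at world angle psi
    a=np.radians(psi);return Ro.from_matrix(np.array([[np.cos(a),np.sin(a),0],[np.sin(a),-np.cos(a),0],[0,0,-1]]))
def plan(x,y,z,psi,o=None):
    o=o or robot.get_obs();R=Ro.from_quat(o["tool_rot"]);r=R.as_matrix()
    psi0=np.degrees(np.arctan2(r[1,0],r[0,0]))
    s=r.T@(np.array([x,y,z])-o["position"])*1000;rv=np.degrees((R.inv()*tgt(psi)).as_rotvec())
    print('shift',s.round(1),'rot',rv.round(1),'rows',max(np.linalg.norm(s)/41.7,np.linalg.norm(rv)/7.16).round(1),'psi0',psi0.round(1),'pos',o["position"],'q6',o["q"][5].round(2),'t',o["time"].round(2),'w',round(o["grip_width"],4))
if __name__=="__main__": plan(*map(float,sys.argv[1:5]))
E
cat > see.py <<'E'
from plan import *
def ortho(z,x0,x1,y0,y1,res,shot=None):
    """top view: columns = -y (left=+y), rows = -x (up=+x); res m/px"""
    if shot is None:
        o=robot.get_obs();c=robot.camera("wrist");shot=(o,c)
    o,c=shot
    X,Y=np.meshgrid(np.arange(x1,x0,-res),np.arange(y1,y0,-res),indexing='ij')
    P=np.stack([X,Y,np.full_like(X,z)],-1)
    r=Ro.from_quat(o["tool_rot"]).as_matrix();pt=(P-o["position"])@r
    M=np.array(c["mount"]);pc=(pt-M[:3,3])@M[:3,:3]
    th=np.arctan2(np.hypot(pc[...,0],pc[...,1]),pc[...,2]);ph=np.arctan2(pc[...,1],pc[...,0]);K=c["intrinsics"]
    u=K[0,2]+K[0,0]*th*np.cos(ph);v=K[1,2]+K[1,1]*th*np.sin(ph)
    im=cv2.remap(c["pixels"],u.astype(np.float32),v.astype(np.float32),cv2.INTER_CUBIC)[:,:,::-1].copy()
    return im,shot
def grid(im,x0,x1,y0,y1,res,step=.05):
    for x in np.arange(np.ceil(x0/step)*step,x1,step):
        v=int((x1-x)/res);cv2.line(im,(0,v),(8,v),(0,0,255),1);cv2.putText(im,f"{x:.2f}",(9,v+4),0,.35,(0,0,255),1)
    for y in np.arange(np.ceil(y0/step)*step,y1,step):
        u=int((y1-y)/res);cv2.line(im,(u,0),(u,8),(0,0,255),1);cv2.putText(im,f"{y:.2f}",(u-12,20),0,.35,(0,0,255),1)
    return im
E
python3 -m crank '[-190,-73,-50,0,0,35,0,-190,-73,-50,0,0,35,0,-190,-73,-50,0,0,35,0,-190,-73,-50,0,0,35,0,-190,-73,-50,0,0,35,0]'
python3 plan.py .42 .42 .33 100
```

```text
time: 0.57
position: [0.3096, 0.4942, 0.2974]
tool_rot: [0.41, 0.912, -0.0, -0.0]
ft_force: [0.5, -0.2, 0.2]
grip_width: 0.0869
grip_force: 0.0Traceback (most recent call last):
  File "plan.py", line 12, in <module>
    if __name__=="__main__": plan(*map(float,sys.argv[1:5]))
                             ~~~~^^^^^^^^^^^^^^^^^^^^^^^^^^^
  File "plan.py", line 11, in plan
    print('shift',s.round(1),'rot',rv.round(1),'rows',max(np.linalg.norm(s)/41.7,np.linalg.norm(rv)/7.16).round(1),'psi0',psi0.round(1),'pos',o["position"],'q6',o["q"][5].round(2),'t',o["time"].round(2),'w',round(o["grip_width"],4))
                                                                                                                                                                                        ^^^^^^^^^^^^^^^
AttributeError: 'float' object has no attribute 'round'
```

```bash
sed -i 's/o\["time"\].round(2)/round(o["time"],2)/' plan.py; python3 plan.py .42 .42 .33 100
```

```text
shift [-128.8   33.2  -32.7] rot [-0.   0.  31.6] rows 4.4 psi0 131.6 pos [0.3096 0.4942 0.2974] q6 0.09 t 0.57 w 0.0869
```

```bash
python3 -m crank '[-129,33,-33,0,0,32,0,-129,33,-33,0,0,32,0,-129,33,-33,0,0,32,0,-129,33,-33,0,0,32,0,-129,33,-33,0,0,32,0]' >/dev/null
cat > shot.py <<'E'
import sys,pickle
from see import *
im,s=ortho(0.0,.3,.8,0,.5,.002);pickle.dump(s,open(sys.argv[1]+'.pkl','wb'))
plan(*map(float,sys.argv[2:6]),o=s[0])
E
python3 shot.py v1 .5 .05 .33 90
python3 -m crank '[-200,8,0,0,0,10,0,-200,8,0,0,0,10,0,-200,8,0,0,0,10,0,-200,8,0,0,0,10,0,-200,8,0,0,0,10,0]' >/dev/null; python3 plan.py .5 .05 .33 90
```

```text
shift [-377.    15.4    1.2] rot [ 0.2 -0.   9.3] rows 9.0 psi0 99.3 pos [0.4236 0.4195 0.3311] q6 0.43 t 0.98 w 0.0869
shift [-174.    38.5    0. ] rot [-0.1  0.1  0.1] rows 4.3 psi0 90.1 pos [0.4613 0.224  0.3299] q6 0.23 t 1.45 w 0.087
```

```bash
python3 -m crank '[-174,38,0,0,0,0,0,-174,38,0,0,0,0,0,-174,38,0,0,0,0,0,-174,38,0,0,0,0,0,-174,38,0,0,0,0,0]' >/dev/null
python3 shot.py v2 .46 -.3 .33 90
python3 -m crank '[-175,-20,0,0,0,0,0,-175,-20,0,0,0,0,0,-175,-20,0,0,0,0,0,-175,-20,0,0,0,0,0,-175,-20,0,0,0,0,0]' >/dev/null
python3 -m crank '[-175,-20,0,0,0,0,0,-175,-20,0,0,0,0,0,-175,-20,0,0,0,0,0,-175,-20,0,0,0,0,0,-175,-20,0,0,0,0,0]' >/dev/null
python3 shot.py v3 .46 -.3 .33 90
python3 - <<'E'
import pickle
from see import *
B=(.33,.73,-.52,.53);r=.0013125
B=(.34,.80,-.52,.52);r=.0013
ims=[ortho(.01,*B,r,pickle.load(open(f'v{i}.pkl','rb')))[0] for i in(1,2,3)]
# choose by y bands
n=ims[0].shape[1];c=lambda y:int((.52-y)/r)
m=np.hstack([ims[0][:,:c(.26)],ims[1][:,c(.26):c(-.1)],ims[2][:,c(-.1):]])
cv2.imwrite('pics/mos.png',grid(m,*B,r))
print(m.shape)
E
```

```text
shift [-347.5  -39.6    1. ] rot [ 0.   0.2 -0.2] rows 8.4 psi0 89.8 pos [0.5007 0.0474 0.3301] q6 -0.12 t 1.87 w 0.0868
shift [2.4 0.2 0. ] rot [ 0.   0.2 -0.2] rows 0.1 psi0 89.8 pos [ 0.4598 -0.3023  0.33  ] q6 -0.78 t 2.75 w 0.087
(354, 801, 3)
```

View pics/mos.png

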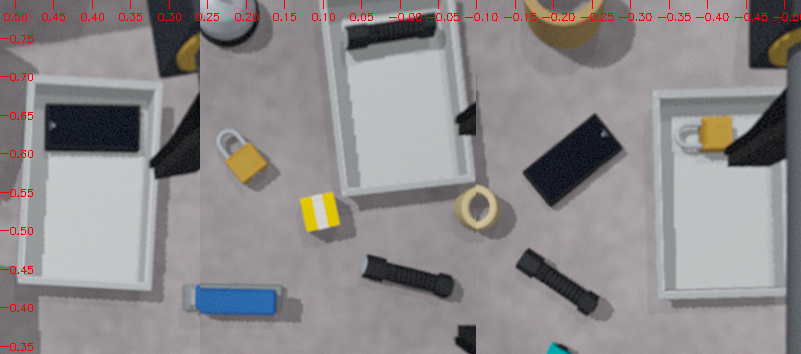

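The mosaic shows the loose phone at (573,160), padlock (245,158), torch B (407,276) and torch A (558,281), all in free space. The trays and the items already in them are clear too. Next, one composite at 0.5 mm/px.

```bash
python3 - <<'E'
import pickle
from see import *
r=.0005;L=[]
for n,s,cx,cy,z in (('phone',3,.592,-.225,.011),('padl',2,.60,.205,.02),('A',3,.434,-.206,.014),('B',2,.442,-.009,.014)):
    b=(cx-.0725,cx+.0725,cy-.0975,cy+.0975)
    im,_=ortho(z,*b,r,pickle.load(open(f'v{s}.pkl','rb')));L.append(grid(im[:290,:390],*b,r,.02))
cv2.imwrite('pics/q.png',np.vstack([np.hstack(L[:2]),np.hstack(L[2:])]))
E
```

```text
(no output)
```

View pics/q.png

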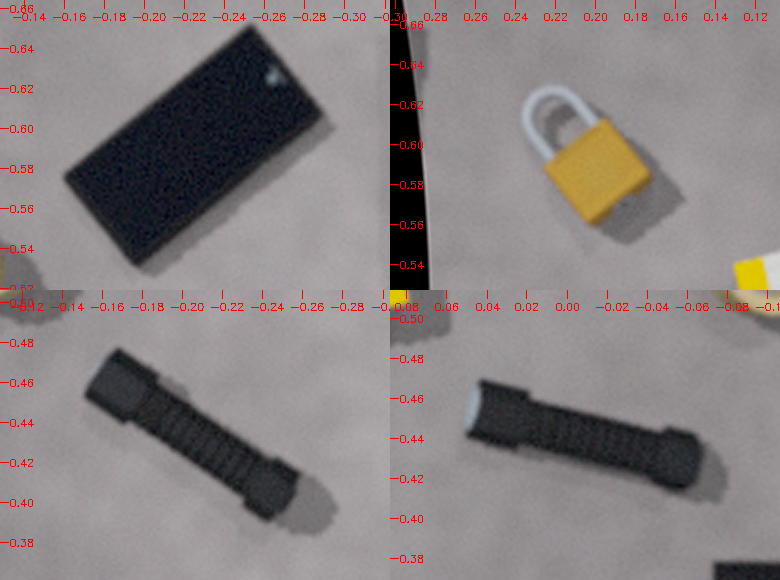

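```bash
python3 plan.py .434 -.2045 .11 54.2
```

```text
shift [ 97.1 -26.1 219.6] rot [ 0.   0.1 35.6] rows 5.8 psi0 89.8 pos [ 0.4597 -0.3014  0.3298] q6 -0.78 t 2.8 w 0.0873
```

```bash
python3 -m crank '[80,-20,190,0,0,30,0,80,-20,190,0,0,30,0,80,-20,190,0,0,30,0,80,-20,190,0,0,30,0,97,-26,220,0,0,35.6,0]' >/dev/null
python3 plan.py .434 -.2045 .028 54.2
```

```text
shift [  3.7  -7.9 111.2] rot [ 0.  -0.1 -0.1] rows 2.7 psi0 54.1 pos [ 0.4381 -0.2122  0.1392] q6 -0.06 t 3.22 w 0.0872
```

```bash
python3 -m crank '[4,-8,35,0,0,0,0,4,-8,65,0,0,0,0,4,-8,90,0,0,0,0,4,-8,105,0,0,0,0,4,-8,111,0,0,0,0]' >/dev/null
python3 plan.py .434 -.2045 .028 54.2
python3 -m crank '[0,0,0,0,0,0,200,0,0,0,0,0,0,200,0,0,0,0,0,0,200,0,0,0,0,0,0,200,0,0,0,0,0,0,200]' 25
python3 plan.py .434 -.2045 .028 54.2
```

```text
shift [ 0.3  1.1 -0.8] rot [-0.3 -0.   0.3] rows 0.1 psi0 54.5 pos [ 0.4329 -0.2041  0.0272] q6 -0.06 t 3.63 w 0.0869
time: 4.05
position: [0.4344, -0.2079, 0.0303]
tool_rot: [0.89, 0.457, 0.0, 0.001]
ft_force: [-0.1, -0.8, -0.5]
grip_width: 0.0614
grip_force: 0.0
shift [ 2.6 -2.3  2.3] rot [0.1 0.  0.1] rows 0.1 psi0 54.3 pos [ 0.4344 -0.2079  0.0303] q6 -0.06 t 4.05 w 0.0614
```

```bash
for i in 1 2; do python3 -m crank '[0,0,0,0,0,0,200,0,0,0,0,0,0,200,0,0,0,0,0,0,200,0,0,0,0,0,0,200,0,0,0,0,0,0,200]' 25; done
python3 plan.py .434 -.2045 .028 54.2
```

```text
time: 4.47
position: [0.4337, -0.2077, 0.0293]
tool_rot: [0.89, 0.457, -0.0, -0.0]
ft_force: [0.7, -0.9, 0.8]
grip_width: 0.0288
grip_force: 0.0
time: 4.88
position: [0.4335, -0.2075, 0.0292]
tool_rot: [0.89, 0.457, -0.0, -0.0]
ft_force: [-1.5, -0.7, 0.9]
grip_width: 0.0238
grip_force: 25.0
shift [ 2.7 -1.4  1.2] rot [-0.   0.   0.2] rows 0.1 psi0 54.4 pos [ 0.4335 -0.2075  0.0292] q6 -0.06 t 4.88 w 0.0238
```

```bash
python3 -m crank '[0,0,-20,0,0,0,200,0,0,-50,0,0,0,200,0,0,-90,0,0,0,200,0,0,-90,0,0,0,200,0,0,-90,0,0,0,200]' |grep grip
python3 plan.py .620 -.005 .12 97
```

```text
grip_width: 0.0232
grip_force: 24.9
shift [273.2  31.5   1.1] rot [  0.3   0.1 -42.7] rows 6.6 psi0 54.3 pos [ 0.4351 -0.2086  0.121 ] q6 -0.06 t 5.3 w 0.0232
```

```bash
python3 -m crank '[41,5,0,0,0,-7,200,82,10,0,0,0,-14,200,123,15,0,0,0,-21,200,164,19,0,0,0,-28,200,205,24,0,0,0,-35,200]' |grep grip
python3 plan.py .620 -.005 .12 97
```

```text
grip_width: 0.0234
grip_force: 24.9
shift [48.4 47.3 -3.1] rot [-0.2 -0.1 -7.3] rows 1.6 psi0 89.7 pos [ 0.5724 -0.0531  0.117 ] q6 -0.28 t 5.72 w 0.0234
```

```bash
python3 -m crank '[25,24,0,0,0,-4,200,48,47,0,0,0,-7,200,48,47,0,0,0,-7,200,48,47,0,0,0,-7,200,48,47,0,0,0,-7,200]' |grep grip
python3 plan.py .620 -.005 .034 97
python3 - <<'E'
from see import *
B=(.5,.8,-.15,.15);im,_=ortho(.03,*B,.0005)
cv2.imwrite('pics/tt.png',grid(im,*B,.0005,.02))
E
```

```text
grip_width: 0.0232
grip_force: 24.9
shift [ 2.1  2.2 83. ] rot [-0.3 -0.1 -0.6] rows 2.0 psi0 96.4 pos [ 0.6185 -0.0073  0.1171] q6 -0.3 t 6.13 w 0.0232
```

View pics/tt.png

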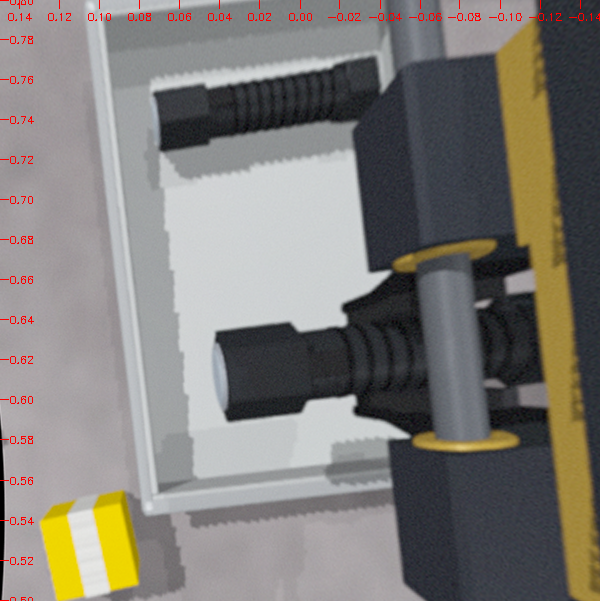

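The top view shows the torch tray's near-left rim corner at (147,512) and the sorted torch at (265,103). The held torch is parallel to it and over free floor.

```bash
python3 -m crank '[2,2,25,0,0,0,200,2,2,50,0,0,0,200,2,2,68,0,0,0,200,2,2,76,0,0,0,200,2,2,80,0,0,0,200]' |grep -E "grip|ft"
python3 -m crank '[0,0,1,0,0,0,200,0,0,2,0,0,0,200,0,0,2,0,0,0,200,0,0,2,0,0,0,200,0,0,2,0,0,0,200]' |grep -E "grip|ft"
python3 plan.py .620 -.005 .034 97
```

```text
ft_force: [0.4, 0.3, -0.8]
grip_width: 0.0235
grip_force: 24.9
ft_force: [0.1, 0.8, -0.7]
grip_width: 0.0235
grip_force: 24.9
shift [ 0.7 -2.6  4.2] rot [ 0.1  0.  -0.7] rows 0.1 psi0 96.3 pos [ 0.6227 -0.0054  0.0382] q6 -0.3 t 7.02 w 0.0235
```

```bash
python3 -m crank '[0,0,1,0,0,0,200,0,0,2,0,0,0,200,0,0,3,0,0,0,200,0,0,4,0,0,0,200,0,0,4.5,0,0,0,200]' |grep -E "grip|ft|pos"
python3 -m crank '[0,0,0,0,0,0,200,0,0,0,0,0,0,200,0,0,0,0,0,0,200,0,0,0,0,0,0,200,0,0,0,0,0,0,200]' |grep -E "grip|ft|pos"
```

```text
position: [0.6221, -0.0053, 0.0332]
ft_force: [-2.6, 0.0, 6.2]
grip_width: 0.0233
grip_force: 24.9
position: [0.6221, -0.0053, 0.0332]
ft_force: [-1.4, 0.4, 6.1]
grip_width: 0.0231
grip_force: 24.9
```

```bash
python3 -m crank '[0,0,0,0,0,0,130,0,0,0,0,0,0,130,0,0,0,0,0,0,130,0,0,0,0,0,0,130,0,0,0,0,0,0,130]' |grep -E "grip|ft|pos"
python3 -m crank '[0,0,-10,0,0,0,130,0,0,-35,0,0,0,130,0,0,-75,0,0,0,130,0,0,-90,0,0,0,60,0,0,-90,0,0,0,60]' |grep -E "grip|ft|pos"
python3 plan.py .442 -.0075 .12 76.9
```

```text
position: [0.622, -0.0054, 0.0324]
ft_force: [-0.7, 0.4, -0.3]
grip_width: 0.0412
grip_force: 0.0
position: [0.6253, -0.0059, 0.128]
ft_force: [0.5, -0.2, 0.3]
grip_width: 0.05
grip_force: 0.0
shift [  18.7 -182.5    6.2] rot [ 0.6  0.1 19.5] rows 4.4 psi0 96.4 pos [ 0.6253 -0.0059  0.128 ] q6 -0.3 t 8.68 w 0.05
```

```bash
python3 -m crank '[4,-40,0,0,0,7,60,8,-80,0,0,0,14,60,12,-120,0,0,0,19.5,60,16,-160,0,0,0,19.5,60,19,-182,0,0,0,19.5,60]' |grep -E "grip_w"
python3 -m crank '[0,0,0,0,0,0,60,0,0,0,0,0,0,60,0,0,0,0,0,0,60,0,0,0,0,0,0,60,0,0,0,0,0,0,60]' |grep -E "grip_w"
python3 plan.py .442 -.0075 .028 76.9
```

```text
grip_width: 0.0659
grip_width: 0.0667
shift [-0.3  1.1 94.7] rot [ 0.1  0.  -0. ] rows 2.3 psi0 76.9 pos [ 0.4408 -0.0069  0.1227] q6 -0.04 t 9.52 w 0.0667
```

```bash
python3 -m crank '[0,1,30,0,0,0,60,0,1,60,0,0,0,60,0,1,80,0,0,0,60,0,1,90,0,0,0,60,0,1,94,0,0,0,60]' |grep -E "grip_w"
for i in 1 2 3; do python3 -m crank '[0,0,0,0,0,0,200,0,0,0,0,0,0,200,0,0,0,0,0,0,200,0,0,0,0,0,0,200,0,0,0,0,0,0,200]' 25|grep -E "grip|ft"; done
python3 plan.py .442 -.0075 .028 76.9
```

```text
grip_width: 0.0667
ft_force: [0.0, -0.9, 0.1]
grip_width: 0.0411
grip_force: 0.0
ft_force: [-0.1, -0.0, 4.4]
grip_width: 0.0229
grip_force: 25.0
ft_force: [0.1, 0.9, 5.8]
grip_width: 0.0233
grip_force: 25.0
shift [-0.2  1.6  1. ] rot [ 0.1 -0.  -0.1] rows 0.0 psi0 76.8 pos [ 0.4404 -0.0069  0.029 ] q6 -0.04 t 11.18 w 0.0233
```

```bash
python3 -m crank '[0,0,-20,0,0,0,200,0,0,-50,0,0,0,200,0,0,-90,0,0,0,200,0,0,-90,0,0,0,200,0,0,-90,0,0,0,200]' |grep grip
python3 plan.py .686 .006 .12 97
```

```text
grip_width: 0.0233
grip_force: 24.9
shift [ 68.3 235.6   1.3] rot [  0.3   0.1 -20.1] rows 5.9 psi0 76.9 pos [ 0.4411 -0.007   0.1202] q6 -0.04 t 11.6 w 0.0233
```

```bash
python3 -m crank '[11,38,0,0,0,-5,200,22,76,0,0,0,-10,200,33,114,0,0,0,-15,200,44,152,0,0,0,-20,200,55,190,0,0,0,-20,200]' |grep grip_w
python3 -m crank '[6,20,0,0,0,0,200,28,41,0,0,0,0,200,28,41,0,0,0,0,200,28,41,0,0,0,0,200,28,41,0,0,0,0,200]' >/dev/null
python3 plan.py .686 .006 .0345 97
```

```text
grip_width: 0.0235
shift [-31.8   9.9  81.3] rot [-0.3 -0.  -0.1] rows 2.1 psi0 96.9 pos [0.6728 0.0364 0.1159] q6 -0.23 t 12.43 w 0.0232
```

```bash
python3 -m crank '[-32,10,0,0,0,0,200,-32,10,0,0,0,0,200,-32,10,30,0,0,0,200,-32,10,55,0,0,0,200,-32,10,70,0,0,0,200]' >/dev/null
python3 -m crank '[0,0,2,0,0,0,200,0,0,2,0,0,0,200,0,0,2,0,0,0,200,0,0,2,0,0,0,200,0,0,2,0,0,0,200]' |grep -E "grip|ft"
python3 plan.py .686 .006 .0335 97
```

```text
ft_force: [0.2, -0.1, -1.0]
grip_width: 0.0234
grip_force: 24.9
shift [ 1.  -3.8 14.9] rot [ 0.2  0.1 -0.1] rows 0.4 psi0 96.9 pos [0.6898 0.0055 0.0484] q6 -0.27 t 13.27 w 0.0234
```

```bash
python3 -m crank '[0,-3,4,0,0,0,200,0,-3,8,0,0,0,200,0,-3,11,0,0,0,200,0,-3,13,0,0,0,200,0,-3,14,0,0,0,200]' |grep -E "ft|pos"
python3 -m crank '[0,0,0,0,0,0,200,0,0,0.5,0,0,0,200,0,0,0.5,0,0,0,200,0,0,1,0,0,0,200,0,0,1,0,0,0,200]' |grep -E "ft|pos"
```

```text
position: [0.6853, 0.0053, 0.0331]
ft_force: [-2.4, -0.3, 8.7]
position: [0.6854, 0.0053, 0.0331]
ft_force: [-3.1, 1.1, 7.7]
```

Contact. Releasing, then going to the phone.

```bash
python3 -m crank '[0,0,0,0,0,0,130,0,0,0,0,0,0,130,0,0,0,0,0,0,130,0,0,0,0,0,0,130,0,0,0,0,0,0,130]' |grep -E "grip|ft|pos"
python3 -m crank '[0,0,-10,0,0,0,130,0,0,-35,0,0,0,130,0,0,-75,0,0,0,130,0,0,-90,0,0,0,0,0,0,-90,0,0,0,0]' |grep -E "grip_w|ft|pos"
python3 plan.py .592 -.2245 .12 129.4
```

```text
position: [0.6858, 0.0052, 0.0314]
ft_force: [-0.7, -0.2, -1.4]
grip_width: 0.0416
grip_force: 0.0
position: [0.6894, 0.0048, 0.1278]
ft_force: [0.3, -0.3, 0.3]
grip_width: 0.0496
shift [-216.  -124.1    7.1] rot [  0.5   0.3 -32.5] rows 6.0 psi0 96.9 pos [0.6894 0.0048 0.1278] q6 -0.27 t 14.93 w 0.0496
```

```bash
python3 -m crank '[-35,-20,0,0,0,-7,0,-70,-40,0,0,0,-14,0,-105,-60,0,0,0,-21,0,-140,-80,0,0,0,-28,0,-175,-100,0,0,0,-32.5,0]' >/dev/null
python3 plan.py .592 -.2245 .12 129.4
```

```text
shift [-24.3 -38.3   1.2] rot [-0.  -0.1  0.3] rows 1.1 psi0 129.7 pos [ 0.606  -0.1813  0.1212] q6 -1.16 t 15.35 w 0.0812
```

```bash
python3 -m crank '[-24,-38,0,0,0,0,0,-24,-38,0,0,0,0,0,-24,-38,30,0,0,0,0,-24,-38,50,0,0,0,0,-24,-38,50,0,0,0,0]' >/dev/null
python3 -m crank '[0,0,0,0,0,0,0,0,0,0,0,0,0,0,0,0,0,0,0,0,0,0,0,0,0,0,0,0,0,0,0,0,0,0,0]'|grep -E "grip_w"
python3 plan.py .592 -.2245 .0265 129.4
```

```text
grip_width: 0.0867
shift [ 0.2 -2.4 46.4] rot [ 0.   0.1 -0. ] rows 1.1 psi0 129.4 pos [ 0.5939 -0.2231  0.0729] q6 -1.22 t 16.18 w 0.0867
```

```bash
python3 -m crank '[0,-2,15,0,0,0,0,0,-2,28,0,0,0,0,0,-2,38,0,0,0,0,0,-2,44,0,0,0,0,0,-2,46,0,0,0,0]' |grep -E "ft|pos"
for i in 1 2; do python3 -m crank '[0,0,0,0,0,0,200,0,0,0,0,0,0,200,0,0,0,0,0,0,200,0,0,0,0,0,0,200,0,0,0,0,0,0,200]' 25|grep -E "grip|ft"; done
python3 plan.py .592 -.2245 .0265 129.4
```

```text
position: [0.5908, -0.2238, 0.0254]
ft_force: [-4.4, 2.1, 17.7]
ft_force: [0.2, 0.8, -0.6]
grip_width: 0.0613
grip_force: 0.2
ft_force: [-0.4, -0.4, -0.5]
grip_width: 0.0596
grip_force: 25.0
shift [-0.5  0.3 -0.9] rot [-0.  -0.  -0.1] rows 0.0 psi0 129.3 pos [ 0.5915 -0.2243  0.0256] q6 -1.23 t 17.43 w 0.0596
```

```bash
python3 -m crank '[0,0,-15,0,0,0,200,0,0,-45,0,0,0,200,0,0,-85,0,0,0,200,0,0,-100,0,0,0,200,0,0,-100,0,0,0,200]' |grep grip
python3 plan.py .530 .402 .12 88
```

```text
grip_width: 0.0597
grip_force: 25.0
shift [526.3 348.5   6.8] rot [ 0.4  0.4 41.4] rows 15.1 psi0 129.4 pos [ 0.5942 -0.2258  0.1304] q6 -1.23 t 17.85 w 0.0597
```

```bash
python3 -m crank '[33,22,0,0,0,3,200,66,44,0,0,0,10,200,99,65,0,0,0,17,200,132,87,0,0,0,24,200,165,109,0,0,0,31,200]' |grep grip_f
python3 plan.py .530 .402 .12 88
```

```text
grip_force: 25.0
shift [430.3  21.8   4.7] rot [-0.2 -0.1 10.2] rows 10.3 psi0 98.2 pos [ 0.5696 -0.027   0.1242] q6 -0.39 t 18.27 w 0.0592
```

```bash
python3 -m crank '[41,2,0,0,0,3,200,82,4,0,0,0,7,200,123,6,0,0,0,10.2,200,164,8,0,0,0,10.2,200,205,10,0,0,0,10.2,200]' |grep grip_f
python3 plan.py .530 .402 .12 88
```

```text
grip_force: 25.0
shift [224.3 -25.5   4.1] rot [-0.2  0.   0.3] rows 5.4 psi0 88.3 pos [0.5491 0.177  0.1242] q6 0.15 t 18.68 w 0.0598
```

```bash
python3 -m crank '[41,-5,0,0,0,0,200,82,-10,0,0,0,0,200,123,-15,0,0,0,0,200,160,-20,0,0,0,0,200,190,-23,0,0,0,0,200]' |grep grip_f
python3 -m crank '[22,-3,0,0,0,0,200,29,-3,0,0,0,0,200,29,-3,0,0,0,0,200,29,-3,0,0,0,0,200,29,-3,0,0,0,0,200]' |grep grip_f
python3 plan.py .530 .402 .0307 88
python3 - <<'E'
from see import *
B=(.4,.7,.25,.55);im,_=ortho(.03,*B,.0005)
cv2.imwrite('pics/pt.png',grid(im,*B,.0005,.02))
E
```

```text
grip_force: 25.0
grip_force: 25.0
shift [ 9.1 -0.9 94.1] rot [-0.1  0.1  0.3] rows 2.3 psi0 88.3 pos [0.5308 0.3931 0.1248] q6 0.5 t 19.52 w 0.06
```

View pics/pt.png

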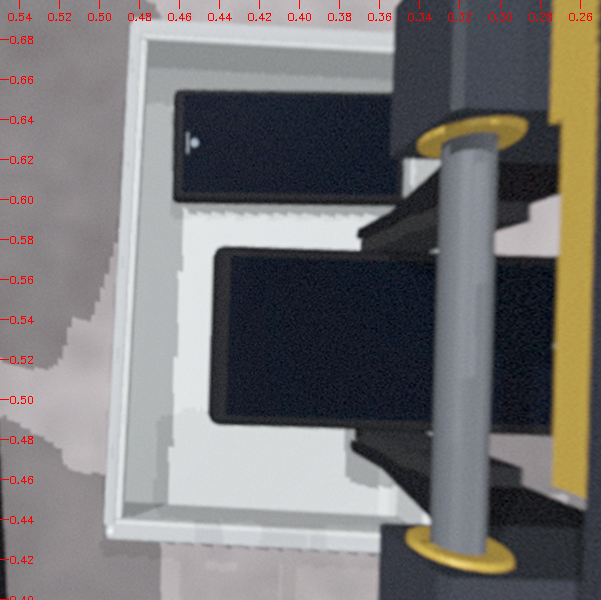

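The phone tray's near-left rim corner is at (107,535). The sorted phone is at (285,148), and the held phone is parallel to it with free floor beneath.

```bash
python3 -m crank '[13,-1,20,0,0,0,200,13,-1,45,0,0,0,200,13,-1,65,0,0,0,200,13,-1,78,0,0,0,200,13,-1,84,0,0,0,200]' |grep -E "ft|pos"
python3 -m crank '[0,0,2,0,0,0,200,0,0,3,0,0,0,200,0,0,4,0,0,0,200,0,0,4,0,0,0,200,0,0,4,0,0,0,200]' |grep -E "ft|pos"
python3 plan.py .530 .406 .0293 87.5
```

```text
position: [0.5296, 0.4059, 0.0395]
ft_force: [-0.3, -1.0, -1.2]
position: [0.531, 0.4084, 0.0388]
ft_force: [-0.6, -0.3, -1.0]
shift [-2.4 -1.   9.5] rot [ 0.1 -0.1  0.9] rows 0.2 psi0 88.4 pos [0.531  0.4084 0.0388] q6 0.52 t 20.4 w 0.0596
```

```bash
python3 -m crank '[-1,-1,2,0,0,1,200,-2,-1,4,0,0,1,200,-2,-1,6,0,0,1,200,-2,-1,8,0,0,1,200,-2,-1,8.5,0,0,1,200]' |grep -E "ft|pos"
python3 -m crank '[0,0,0.3,0,0,0,200,0,0,0.6,0,0,0,200,0,0,0.9,0,0,0,200,0,0,1,0,0,0,200,0,0,1,0,0,0,200]' |grep -E "ft|pos"
```

```text
position: [0.5292, 0.406, 0.0296]
ft_force: [-1.5, -1.1, 5.4]
position: [0.5293, 0.406, 0.0296]
ft_force: [-2.2, -1.4, 7.6]
```

```bash
python3 -m crank '[0,0,0,0,0,0,40,0,0,0,0,0,0,40,0,0,0,0,0,0,40,0,0,0,0,0,0,40,0,0,0,0,0,0,40]' |grep -E "grip|ft|pos"
python3 -m crank '[0,0,-10,0,0,0,40,0,0,-35,0,0,0,40,0,0,-75,0,0,0,40,0,0,-90,0,0,0,60,0,0,-90,0,0,0,60]' |grep -E "grip_w|ft|pos"
python3 plan.py .5865 .198 .12 39.5
```

```text
position: [0.532, 0.4068, 0.0296]
ft_force: [3.6, -0.6, 6.1]
grip_width: 0.0731
grip_force: 2.8
position: [0.5312, 0.4077, 0.123]
ft_force: [0.9, -0.3, 0.7]
grip_width: 0.0684
shift [-206.9   64.8    2.5] rot [ 0.2 -0.4 47.9] rows 6.7 psi0 87.4 pos [0.5312 0.4077 0.123 ] q6 0.53 t 22.07 w 0.0684
```

```bash
python3 -m crank '[-37,12,0,0,0,7,60,-74,24,0,0,0,14,60,-111,36,0,0,0,21,60,-148,47,0,0,0,28,60,-185,58,0,0,0,35,60]' >/dev/null
python3 plan.py .5865 .198 .12 39.5
python3 - <<'E'
from h import *
from rig import robot
c=robot.camera("side");np.savez("side2.npz",**c);crop('side2',170,80,410,240,3,'side2.png')
E
```

```text
shift [-9.5 19.  -3.1] rot [-0.1  0.2 12.6] rows 1.8 psi0 52.1 pos [0.5773 0.2172 0.1169] q6 0.84 t 22.48 w 0.0663
```

View pics/side2.png

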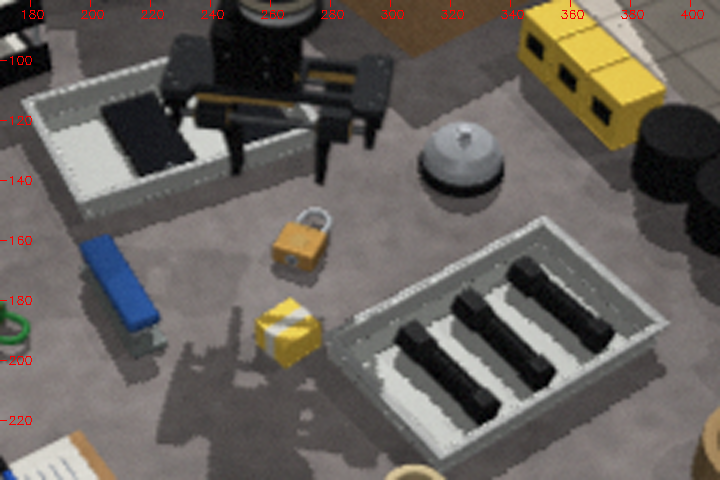

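The side view shows three parallel torches in the torch tray at (450,375), (505,335) and (560,300). The placed phone lies flat in the phone tray at (145,130). The padlock is still loose at (300,240).

```bash
python3 -m crank '[-9,19,0,0,0,7,60,-9,19,0,0,0,12.6,60,-9,19,20,0,0,12.6,60,-9,19,40,0,0,12.6,60,-9,19,40,0,0,12.6,60]' >/dev/null
python3 -m crank '[0,0,0,0,0,0,60,0,0,0,0,0,0,60,0,0,0,0,0,0,60,0,0,0,0,0,0,60,0,0,0,0,0,0,60]'|grep -E "grip_w"
python3 plan.py .5865 .198 .028 39.5
```

```text
grip_width: 0.0665
shift [-3.2  0.1 51.2] rot [ 0.  -0.1  0.3] rows 1.2 psi0 39.8 pos [0.5888 0.2001 0.0792] q6 1.02 t 23.37 w 0.0665
```

```bash
python3 -m crank '[-3,0,15,0,0,0,60,-3,0,30,0,0,0,60,-3,0,42,0,0,0,60,-3,0,48,0,0,0,60,-3,0,50,0,0,0,60]' |grep -E "ft|pos"
for i in 1 2; do python3 -m crank '[0,0,0,0,0,0,200,0,0,0,0,0,0,200,0,0,0,0,0,0,200,0,0,0,0,0,0,200,0,0,0,0,0,0,200]' 30|grep -E "grip|ft"; done
python3 -m crank '[0,0,-10,0,0,0,200,0,0,-40,0,0,0,200,0,0,-80,0,0,0,200,0,0,-100,0,0,0,200,0,0,-100,0,0,0,200]' |grep grip
python3 plan.py .509 -.41 .12 91.5
```

```text
position: [0.5854, 0.1979, 0.0271]
ft_force: [-0.4, -0.5, -0.1]
ft_force: [-0.2, 0.5, 1.7]
grip_width: 0.0415
grip_force: 29.9
ft_force: [-0.8, -0.0, 6.2]
grip_width: 0.0418
grip_force: 29.9
grip_width: 0.0414
grip_force: 29.9
shift [-451.   416.3   11.5] rot [  0.5  -0.3 -51.7] rows 14.7 psi0 39.8 pos [0.5891 0.1985 0.1332] q6 1.02 t 25.03 w 0.0414
```

```bash
python3 -m crank '[-28,26,0,0,0,-7,200,-56,52,0,0,0,-14,200,-84,78,0,0,0,-21,200,-112,104,0,0,0,-28,200,-140,130,0,0,0,-35,200]' |grep grip_f
python3 plan.py .509 -.41 .12 91.5
```

```text
grip_force: 29.9
shift [-418.3   65.9    6.7] rot [ -0.2  -0.  -17.4] rows 10.2 psi0 74.1 pos [0.5603 0.0104 0.1267] q6 0.1 t 25.45 w 0.0418
```

```bash
python3 -m crank '[-40,6,0,0,0,-7,200,-80,12,0,0,0,-14,200,-120,18,0,0,0,-17.4,200,-160,25,0,0,0,-17.4,200,-200,31,0,0,0,-17.4,200]' |grep grip_f
python3 plan.py .509 -.41 .12 91.5
```

```text
grip_force: 29.9
shift [-220.5  -29.7    6.4] rot [-0.2 -0.1 -0.4] rows 5.3 psi0 91.1 pos [ 0.5343 -0.189   0.1267] q6 -0.56 t 25.87 w 0.0417
```

```bash
python3 -m crank '[-40,-5,0,0,0,0,200,-80,-11,0,0,0,0,200,-120,-16,0,0,0,0,200,-160,-22,0,0,0,0,200,-190,-26,0,0,0,0,200]' |grep grip_f
python3 -m crank '[-20,-3,0,0,0,0,200,-30,-4,0,0,0,0,200,-30,-4,0,0,0,0,200,-30,-4,0,0,0,0,200,-30,-4,0,0,0,0,200]' |grep grip_f
python3 plan.py .509 -.41 .032 91.5
python3 - <<'E'
from see import *
B=(.4,.7,-.55,-.25);im,_=ortho(.03,*B,.0005)
cv2.imwrite('pics/lt.png',grid(im,*B,.0005,.02))
E
```

```text
grip_force: 29.9
grip_force: 29.9
shift [-4.5 -0.9 95.3] rot [-0.1 -0.2 -0.3] rows 2.3 psi0 91.2 pos [ 0.51   -0.4057  0.1273] q6 -0.86 t 26.7 w 0.0417
```

View pics/lt.png

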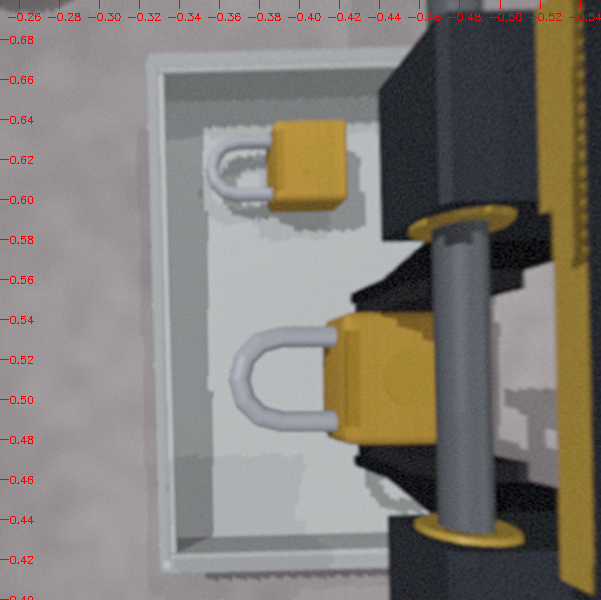

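The padlock tray's near-left rim corner is at (162,570). The sorted padlock is at (280,165), and the held one is parallel to it over free floor.

```bash
python3 -m crank '[-4,0,25,0,0,0,200,-4,0,50,0,0,0,200,-4,0,68,0,0,0,200,-4,0,80,0,0,0,200,-4,0,86,0,0,0,200]' |grep -E "ft|pos"
python3 -m crank '[0,0,1,0,0,0,200,0,0,2,0,0,0,200,0,0,2,0,0,0,200,0,0,2,0,0,0,200,0,0,2,0,0,0,200]' |grep -E "ft|pos"
```

```text
position: [0.5101, -0.4099, 0.0403]
ft_force: [0.2, -0.6, -2.6]
position: [0.5109, -0.4129, 0.0414]
ft_force: [0.4, -0.2, -2.9]
```

```bash
python3 -m crank '[1,0,2,0,0,0,200,2,0,4,0,0,0,200,2,0,6,0,0,0,200,2,0,7,0,0,0,200,2,0,8,0,0,0,200]' |grep -E "ft|pos"
python3 -m crank '[0,0,0.3,0,0,0,200,0,0,0.6,0,0,0,200,0,0,1,0,0,0,200,0,0,1,0,0,0,200,0,0,1,0,0,0,200]' |grep -E "ft|pos"
```

```text
position: [0.5102, -0.41, 0.0328]
ft_force: [-2.9, 2.7, 9.1]
position: [0.5102, -0.41, 0.0328]
ft_force: [-2.4, 2.9, 8.0]
```

```bash
python3 -m crank '[0,0,0,0,0,0,80,0,0,0,0,0,0,80,0,0,0,0,0,0,80,0,0,0,0,0,0,80,0,0,0,0,0,0,80]' |grep -E "grip|ft|pos"
python3 -m crank '[0,0,-10,0,0,0,80,0,0,-35,0,0,0,80,0,0,-75,0,0,0,80,0,0,-115,0,0,0,80,0,0,-150,0,0,0,80]' |grep -E "grip_w|ft|pos"
python3 -m crank '[30,0,-20,0,0,0,80,70,0,-40,0,0,0,80,110,0,-60,0,0,0,80,150,0,-60,0,0,0,80,180,0,-60,0,0,0,80]' |grep -E "pos"
python3 -m crank '[0,0,0,0,0,0,80,0,0,0,0,0,0,80,0,0,0,0,0,0,80,0,0,0,0,0,0,80,0,0,0,0,0,0,80]' |grep -E "pos"
python3 - <<'E'
from rig import robot
import cv2,numpy as np
for n in("scene","side"):
    c=robot.camera(n);cv2.imwrite(f"pics/{n}9.png",cv2.resize(c["pixels"][:,:,::-1],(800,600),interpolation=cv2.INTER_CUBIC))
E
```

```text
position: [0.5105, -0.4103, 0.031]
ft_force: [-0.6, -0.3, 0.6]
grip_width: 0.0584
grip_force: 0.0
position: [0.5106, -0.4104, 0.184]
ft_force: [1.0, 0.3, -0.5]
grip_width: 0.0599
position: [0.507, -0.2283, 0.2438]
position: [0.507, -0.2318, 0.2411]
```

View pics/side9.png

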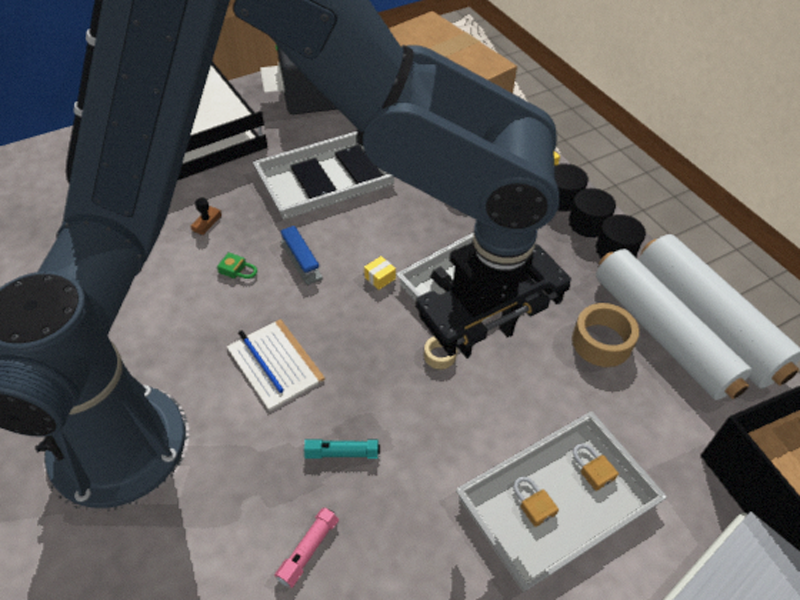

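View pics/scene9.png

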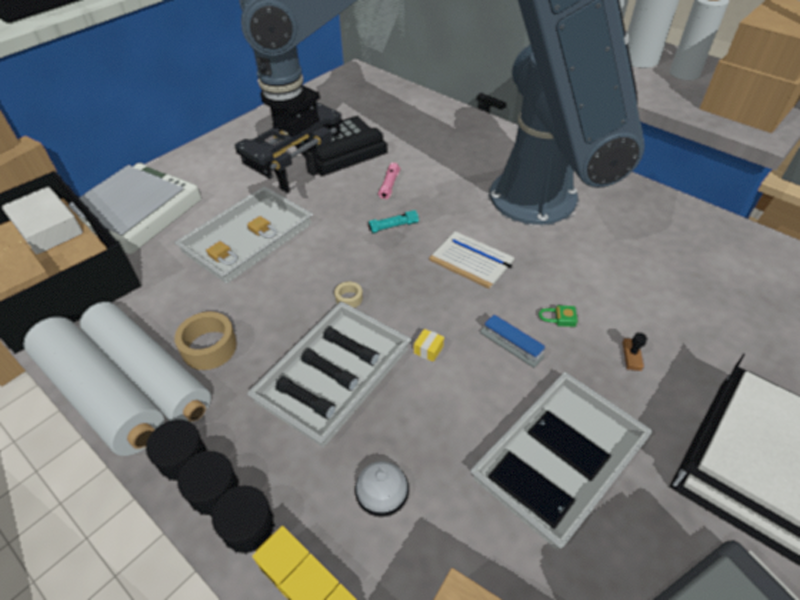

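Both final views show all four items flat and parallel to their kind: padlocks at scene (260,226) and (219,251), torches at (350,345), (330,368) and (305,396), phones at (568,443) and (533,488). The decoys haven't moved and the arm is clear.

```bash
python3 -c "
from rig import robot
print(robot.hand_in())"
```

```text
the job is handed in; nothing more can be done
None
```

The job is handed in: the phone, the padlock and both torches each lie flat in their matching tray, parallel to the item already there, and the arm is clear of everything.

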